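Inspect a pull-off test spot with the hand magnifier

ROBOT

A 7-joint arm with a two-finger parallel gripper is mounted at the origin on the work surface. World frame = base frame: x ahead of the robot, y to its left, z up, the work surface at z = 0. Lengths are in mm, angles in rad, forces in N, time in s.
With the tool pointing down it reaches from about 400 to 925 mm from the base axis. Payload 4.1 kg.
Tool frame: the origin (TCP) lies midway between the tips of the shut fingers; the grasp point (between the pads) lies 19 mm behind it; z points along the fingers, y is the direction in which the jaws open and shut (so a half turn about z gives the same grasp; the last joint's range is limited). The gripper opens to 85 mm and grips with 20 to 120 N. Pads are 22 mm wide; open, the fingers measure 114 mm over their backs; the gripper's body (76 mm by 85 mm) begins 54 mm behind the grasp point. The pads swing forward as they close: fully open they stand 13 mm farther back than shut.
Start: joints at [1.027, 0.398, 0.045, 1.537, -0.019, 1.207, -0.051], TCP at [279.72, -586.771, 231.347] pointing down, gripper open.
Joint ranges: [-2.82, 2.82], [-0.49, 2.23], [-1.37, 1.46], [0, 2.46], [-1.36, 4.5], [0.23, 2], [-2.94, 2.94]. Speed limits (rad/s): [2.57, 2.57, 3.14, 3.14, 3.14, 3.14, 3.14].

INTERFACE

Orientations are given as a 3x3 rotation matrix whose columns are the frame's x, y, z axes.
In Python, from station import ctrl, cams, job, finder gives the robot as it stands. The module is installed in compiled form; this text tells all that it offers.
- The arm moves only by the tool play_rows, never from a script. Its arguments are lists of equal length, an entry for each row: "linear": the shift along the tool's x, y, z in mm, a list of three; "rotation": the turn, a rotation vector about the tool's x, y, z in rad, a list of three; "grip": the finger opening in mm, from 0 to 85.4. A call has 1 to 10 rows; each row is the pose to reach, as a shift and turn from the pose measured when the call began, along the tool's axes at that moment; what a row does not reach only later rows make up. A row lasts 1/8 s, in which the tool goes at most 62.5 mm and 10.7 degrees, less where a joint would pass 70% of its speed; a pose out of reach is approached as far as the arm can. A call with a gripper value outside its range is refused whole. The fingers move at their own pace and stop on an object; "grip_force" is the grip in N (left out, the last holds). Time passes only in rows, so rows that repeat a pose let the fingers close. It gives the time, the measured TCP pose, the force and the opening at its end, in the units of the state.
- ctrl.read_state(): the state, without advancing time (a new reading comes with each control period).
- cams.read_camera(name): name is "scene" or "side" or "wrist"; returns the picture (480x640x3 uint8, red, green, blue); there is no depth.
- cams.camera_model(name): a dict with "mtx" (3x3 intrinsics, pixels), "xyz" and "rotation" of the camera in the world; the wrist camera has in their place "mount" (4x4, takes a point from camera to tool coordinates, whose origin is the TCP and whose axes are the flange's). Camera axes: x right, y up, looking along -z (the intrinsics and any distortion apply to the point x, -y, -z); pixel columns grow to the right and rows downward; lengths in mm; the calibration is good to about 2 mm. A picture is of the moment at which its call begins: read the wrist's pose just before it. camera_model takes no time and is no camera call.
- job.hand_in(): hands the job in, once; it reports no verdict.
Trained networks look in the newest picture that a camera, given by its name, has taken for a name from the list of things; names that differ only in an ending like _2 or _b are one class to them, and where a whole thing is asked for, a point or a joint stands for the part that bears it (a point fixed in the world has none). Each returns a list of dicts, best first, with "score" (0 to 1); they miss things now and then, are a little off and sometimes report something else, mostly with a low value. They report only what shows in the picture. A call takes as long as a camera call. They do not tell look-alikes from the thing itself.
- finder.spot_in(camera, label): "point" ([x, y, z] in mm, in world coordinates, good to about 4 mm: the middle of the surface that is visible of it).
- finder.regions_of(camera, label): "pixels" (480x640 bool, what is visible of it).
- finder.spot_point(camera, label): "point" ([x, y, z] in mm, in world coordinates, good to about 4 mm: a listed point, or the origin of a listed thing).
The state is a dict: "time_s": time; "q": joint angles; "joint_velocities": joint speeds; "tau": joint torques, N m; "position": TCP position; "tcp_rot": TCP orientation; "ft_force": force on the tool from outside, world axes, zero at the start; "wrist_torque": the same for the moment, N m; "finger_gap": opening from 0.0 (shut) to 1.0 (fully open).
Only numpy, scipy, OpenCV 4.12 (cv2) and the standard library are available. Lean on these libraries where they do the work, as an engineer would, in place of code of your own. Each camera call takes 0.05 s, during which the arm holds its last target. There are 200 camera calls.

TASK

One of the two black painted test panels has a pull-off test dolly standing loose on the spot it was pulled from: pick the dolly off and drop it into the open tin with the other used dollies. Then take up the hand magnifier and hold it level over the bare spot where the dolly stood, the spot centred under the lens and the lens at its focal height, which is the height the scriber of the height gauge is set to. Finish while still holding the magnifier there, steady and carried by the gripper alone; do not let it touch the panels, and leave the gauge's setting, the tin and everything else on the bench as they are.

Things in the scene. Friction and masses are not known exactly. Their poses are not given: they have to be found in the camera images.
- panel: the black painted test panel in question, a flat plate fixed to the bench, 100 (its x) x 150 (its y) x 3 mm; origin under its centre. Besides the spot below it has two more bare round spots, side by side near its +y edge (at x = +/-26, y = 50 mm)
- old_panel: the other black test panel, same size, without a standing dolly and with three bare spots; it may lie left or right of the first. Not part of the job
- spot: the bare steel test spot, a flat disc 20 mm across with a thin dark ring round it, on the top face of panel (3 mm above the bench), where the dolly stands at the start and hidden by it; origin at its centre
- dolly: the loose dolly: waisted aluminium stub standing upright, 20 mm across, 28 mm tall, 22 g; foot and head (9 mm each) are 20 mm across, the waist between them 14 mm; origin at the centre of its foot
- dolly_mid (a point): the middle of the dolly, 14 mm above its foot
- tin: open round bare-steel tin, loose, upright, 104 mm across outside, 98 mm inside, 60 mm tall, floor 3 mm thick, 160 g, with two other used dollies standing in it (tops 31 mm above the bench); origin at the centre of its underside
- magnifier: hand magnifier lying flat on the bench, 140 g, of black plastic: round rim 84 mm across and 14 mm thick holding a 72 mm clear lens, then a short neck, then a straight handle along its -x, 104 mm long (from 56 to 160 mm from the lens centre), 24 mm wide (its y) and 20 mm thick; undersides of rim and handle are flush. Origin at the centre of the lens on the underside, z up out of the lens
- lens (a point): the centre of the lens: 7 mm above the magnifier's underside, mid-thickness of the rim
- handle (a point): a point in the middle of the handle's cross-section, 95 mm from the lens centre and 10 mm above the underside; the balance point lies about 80 mm from the lens centre
- height_gauge: digital height gauge standing on the bench beyond and between the panels: cast base 105 x 62 x 30 mm, upright steel beam to 279 mm above the bench, grey slider with display; fixed. Its scriber points to its -x. Origin on the bench just in front of the beam
- scriber (a point): the tip of the scriber, a flat steel pointer (5 mm thick, 9 mm wide) on the slider, 75 mm from the gauge's origin towards its -x, 90 to 130 mm above the bench; its height is the focal height for the lens centre. The slider can be pushed along the beam by about 12 N and must keep its setting
- tape: bystander: roll of masking tape lying flat, 104 mm across, 30 mm tall
- brush: bystander: flat paint brush lying, 210 mm long
- screwdriver: bystander: screwdriver lying, 190 mm long
- paint_can: bystander: closed steel paint can, 80 mm across, 84 mm tall
- tester: bystander: hand-wheel adhesion tester, upright, 80 mm across, 148 mm tall
- dolly_case: bystander: low grey case of new dollies, 85 x 125 mm, 40 mm tall
- sanding_block: bystander: cork sanding block, 60 x 110 x 31 mm
Mind the look-alikes: they are no part of the job. Leave any orange look-alike of the tin alone.

How it is judged:
By the outcome, as a careful person would: the job done as asked, in the order asked, and still so for the second after the job is handed in, while the arm keeps its last pose, push and grip.
It also fails if it takes over 54 s, if anything falls off the work surface, if the arm or the gripper's body presses on something with over 40 N, if the wrist force passes 120 N, or if a joint passes its speed limit or range.

## Working session

There is one attempt and no reset: what is moved stays moved. The work goes in short steps, Python scripts to look and compute and a tool call to move; the robot and the scene stay as the last step left them, time stands still between calls to the robot, and variables do not carry over. Pictures are saved under pics/ and viewed, about 8 in all and at most 12, crops included, and the job is handed in when it is done.

Besides the shell and the picture viewer there is one more tool, called after "Request:" by a JSON object that holds its "op" and its "data", one argument or row to a line. play_rows: Moves the arm, as the interface text tells. Its arguments: {"type":"object","properties":{"linear":{"type":"array"},"rotation":{"type":"array"},"grip":{"type":"array"},"grip_force":{"type":"number"}},"required":["linear","rotation","grip"]}

```bash
mkdir -p pics
cat > h.py <<'E'
import numpy as np, cv2
from station import ctrl, cams, job, finder
def P(cam):
    m=cams.camera_model(cam); K=np.array(m['mtx'])
    if 'mount' in m:
        s=ctrl.read_state(); M=np.array(m['mount']); R=np.array(s['tcp_rot']); 
        return K,R@M[:3,:3],R@M[:3,3]+np.array(s['position']),m
    return K,np.array(m['rotation']),np.array(m['xyz']),m
def ray(cam,u,v):
    K,R,c,m=P(cam); d=np.array(m.get('distortion',np.zeros(5)),float)
    p=cv2.undistortPoints(np.array([[[u,v]]],float),K,d)[0,0]
    return c,R@np.array([p[0],-p[1],-1])
def at(cam,u,v,z):
    c,d=ray(cam,u,v); return c+d*(z-c[2])/d[2]
def snap(cam,name):
    im=cams.read_camera(cam); cv2.imwrite('pics/'+name+'.png',im[:,:,::-1]); return im
def tri(a,b):
    A=np.zeros((3,3));B=np.zeros(3)
    for c,d in (a,b):
        d=d/np.linalg.norm(d);M=np.eye(3)-np.outer(d,d);A+=M;B+=M@c
    return np.linalg.solve(A,B)
def proj(cam,X):
    K,R,c,m=P(cam); p=R.T@(np.array(X)-c); p=np.array([p[0],-p[1],-p[2]]); q=K@p; return q[:2]/q[2]
E
python3 - <<'E'
from h import *
for c in('scene','side','wrist'):
    snap(c,c+'0'); print(c,{k:np.round(v,2).tolist() if k!='distortion' else v for k,v in cams.camera_model(c).items() if not isinstance(v,str)})
print(np.round(ctrl.read_state()['tcp_rot'],3))
for c in('scene','side'):
  for l in('dolly','dolly_mid','tin','panel','spot','magnifier','lens','handle','scriber','height_gauge','old_panel'):
    print(c,l,[(round(r['score'],2),np.round(r['point']).tolist()) for r in finder.spot_point(c,l)][:4])
E
```

```text
scene {'mtx': [[589.3, 0.0, 314.05], [0.0, 589.3, 234.98], [0.0, 0.0, 1.0]], 'xyz': [1221.33, 181.44, 1098.56], 'rotation': [[-0.24, -0.78, 0.58], [0.97, -0.18, 0.16], [-0.02, 0.6, 0.8]]}
side {'mtx': [[603.93, 0.0, 316.64], [0.0, 603.93, 246.48], [0.0, 0.0, 1.0]], 'xyz': [-9.6, -1136.07, 1257.67], 'rotation': [[0.92, 0.28, -0.29], [-0.4, 0.63, -0.66], [-0.0, 0.72, 0.69]]}
wrist {'mtx': [[422.91, 0.0, 326.24], [0.0, 422.91, 238.21], [0.0, 0.0, 1.0]], 'mount': [[0.0, 0.96, 0.29, 74.67], [1.0, -0.0, 0.0, -0.29], [0.0, 0.29, -0.96, -140.91], [0.0, 0.0, 0.0, 1.0]]}
[[ 0.903  0.43  -0.001]
 [ 0.43  -0.903  0.001]
 [-0.    -0.001 -1.   ]]
scene dolly [(0.59, [456.0, 93.0, -4.0]), (0.56, [612.0, -232.0, 6.0])]
scene dolly_mid [(0.68, [618.0, -231.0, 15.0]), (0.32, [617.0, -229.0, -2.0])]
scene tin [(0.94, [168.0, 314.0, -1.0]), (0.87, [464.0, 335.0, -1.0])]
scene panel [(0.58, [618.0, -229.0, -2.0]), (0.58, [621.0, -227.0, 15.0])]
scene spot [(0.53, [500.0, 8.0, 8.0])]
scene magnifier [(0.67, [452.0, 90.0, -3.0])]
scene lens [(0.84, [459.0, 87.0, 5.0])]
scene handle [(0.79, [505.0, 10.0, 13.0])]
scene scriber [(0.77, [667.0, -3.0, 93.0])]
scene height_gauge [(0.69, [742.0, -24.0, -1.0]), (0.33, [463.0, -326.0, -8.0])]
scene old_panel [(0.66, [604.0, 234.0, 1.0])]
side dolly [(0.5, [618.0, -230.0, 0.0])]
side dolly_mid [(0.51, [618.0, -234.0, 15.0])]
side tin [(0.7, [466.0, 335.0, -1.0]), (0.63, [165.0, 310.0, -0.0])]
side panel [(0.62, [615.0, -225.0, 0.0])]
side spot []
side magnifier []
side lens []
side handle []
side scriber [(0.57, [667.0, -4.0, 95.0]), (0.23, [441.0, -156.0, 0.0])]
side height_gauge [(0.67, [741.0, -20.0, 1.0])]
side old_panel [(0.75, [608.0, 233.0, -3.0])]
```

View pics/scene0.png

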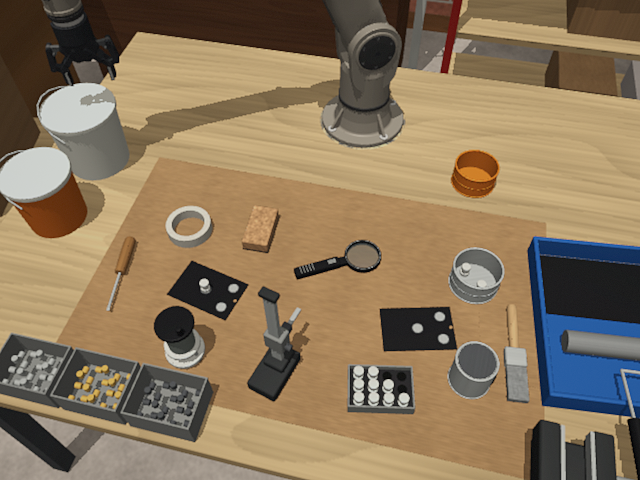

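View pics/side0.png

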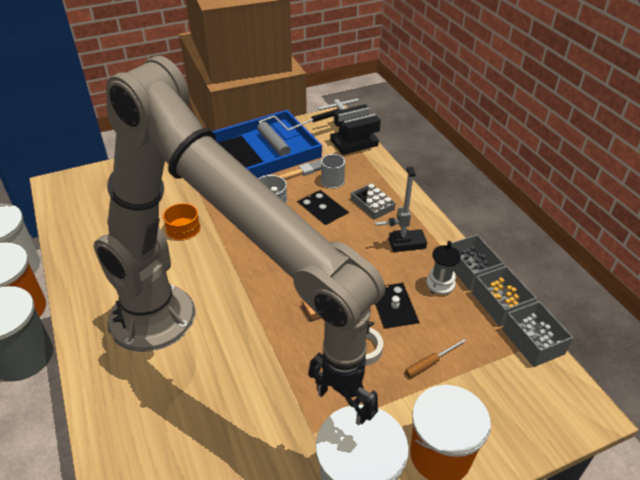

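Scene view: the dolly stands at about (205,286) on the left panel, and the steel tin with two dollies is at (476,275). The magnifier lens is at (363,256) with its handle end at (296,272). The gauge is at (275,345), with its scriber pointing towards the robot at about (297,312). The orange look-alike is at (475,173). I'll move over the dolly and look from close by.

Request:
{"op": "play_rows", "data": {
  "linear": [
    [57,-22,0],
    [114,-44,0],
    [171,-66,0],
    [228,-88,0],
    [285,-110,0],
    [342,-132,0],
    [399,-154,0],
    [440,-172,20],
    [450,-176,30],
    [450,-176,30]
  ],
  "rotation": [
    [0,0,0],
    [0,0,0],
    [0,0,0],
    [0,0,0],
    [0,0,0],
    [0,0,0],
    [0,0,0],
    [0,0,0],
    [0,0,0],
    [0,0,0]
  ],
  "grip": [45,45,45,45,45,45,45,45,45,45]
}}

```text
time_s: 2.5
position: [609.6, -234.0, 200.2]
tcp_rot: [[0.902, 0.431, -0.002], [0.431, -0.902, 0.0], [-0.002, -0.001, -1.0]]
ft_force: [-0.9, -0.6, 0.7]
finger_gap: 0.527
```

Run:
```python
from h import *
s=ctrl.read_state(); print(s['time_s'],np.round(s['position'],1),np.round(s['tcp_rot'],3).tolist(),np.round(s['q'],2),s['finger_gap'],np.round(s['ft_force'],1))
snap('wrist','w1')
for l in('dolly','dolly_mid','panel','tester'):
    print(l,[(round(r['score'],2),np.round(r['point']).tolist()) for r in finder.spot_point('wrist',l)][:3])
sc=cams.read_camera('scene')
print([(round(r['score'],2),np.round(r['point']).tolist()) for r in finder.spot_point('scene','tester')][:3])
sd=cams.read_camera('side')
# scriber crops
a=cv2.resize(sc[270:370,230:330],(600,600),interpolation=cv2.INTER_CUBIC); b=cv2.resize(sd[160:260,360:440][:,:],(480,600),interpolation=cv2.INTER_CUBIC)
c=np.hstack([a,b]); c=cv2.resize(c,(800,444)); 
cv2.imwrite('pics/scr.png',c[:,:,::-1])
```

```text
2.5 [ 609.6 -234.   200.2] [[0.902, 0.431, -0.002], [0.431, -0.902, 0.0], [-0.002, -0.001, -1.0]] [ 0.41  0.43 -0.14  1.56  0.07  1.16 -0.88] 0.526845893436222 [-0.9 -0.6  0.7]
dolly [(0.71, [619.0, -228.0, -0.0]), (0.39, [626.0, -427.0, 0.0])]
dolly_mid [(0.8, [616.0, -232.0, 18.0]), (0.51, [619.0, -229.0, 1.0])]
panel [(0.97, [614.0, -231.0, 0.0]), (0.45, [434.0, -156.0, -2.0])]
tester []
[(0.78, [770.0, -216.0, 1.0])]
```

View pics/w1.png

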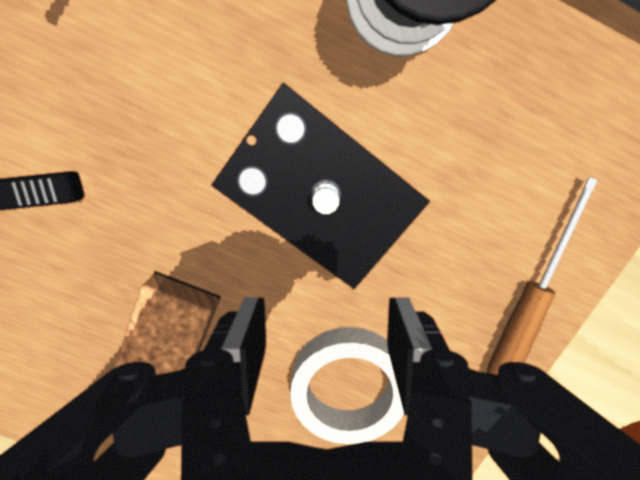

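View pics/scr.png

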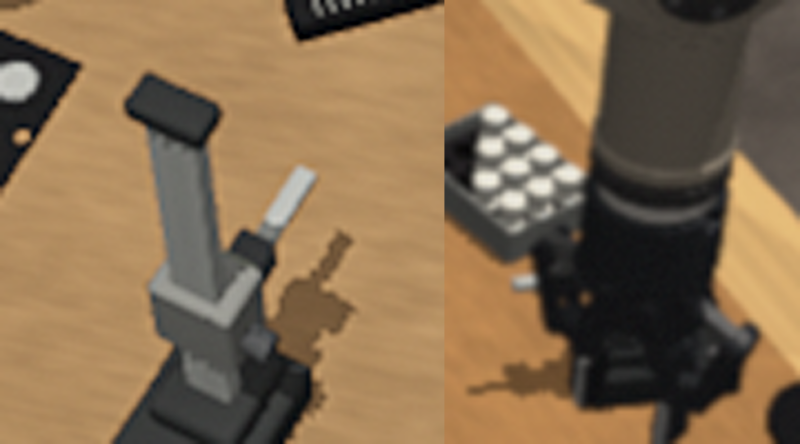

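Wrist view: the dolly's top is at (326,199), the panel corners are at (283,83), (430,201), (355,288) and (212,184), and the tester is at the top (400,25). In the crop the scriber tip is clear, at about (299.5,309) in the scene camera and (375.7,223.7) in the side camera.

Run:
```python
from h import *
print('scriber',tri(ray('scene',299.5,308.9),ray('side',375.7,223.7)))
# dolly top circle
im=cv2.imread('pics/w1.png'); g=cv2.cvtColor(im,cv2.COLOR_BGR2GRAY)[165:230,295:360]
n,l,st,ce=cv2.connectedComponentsWithStats((g>150).astype(np.uint8)); 
for i in range(1,n): print(st[i],ce[i]+[295,165])
print('top31',at('wrist',326,200,31)[:2])
c=[at('wrist',u,v,3)[:2] for u,v in((283,83),(430,201),(355,288),(212,184))]
print(np.round(c,1),[np.linalg.norm(c[i]-c[i-1]) for i in range(4)],'mid',np.mean(c,0))
print('bare spots',[at('wrist',u,v,3)[:2] for u,v in((290,128),(252,181))])
print('proj model',proj('wrist',[617,-231,31]),proj('wrist',[617,-231,3]))
print('scene tester/gauge check',at('scene',205,278,31)[:2])
```

```text
scriber [ 6.71809634e+02 -4.66369895e-01  9.47258377e+01]
[ 18  17  26  32 682] [325.70527859 197.95454545]
top31 [ 618.88268508 -230.57469719]
[[ 680.9 -165.1]
 [ 649.4 -310.3]
 [ 554.1 -289.3]
 [ 586.  -144.2]] [np.float64(97.20225999894497), np.float64(148.49854705458796), np.float64(97.57420013888293), np.float64(148.55514937610496)] mid [ 617.61087176 -227.22175819]
bare spots [array([ 653.11210845, -183.31341546]), array([ 602.13405419, -172.46360853])]
proj model [325.43653259 202.46495887] [325.47922931 195.28721677]
scene tester/gauge check [ 607.72403806 -228.85541845]
```

Request:
{"op": "play_rows", "data": {
  "linear": [
    [9,0,50],
    [9,0,100],
    [9,0,140],
    [9,0,165],
    [9,0,181],
    [9,0,190],
    [9,0,191],
    [9,0,191],
    [9,0,191],
    [9,0,191]
  ],
  "rotation": [
    [0,0,0],
    [0,0,0],
    [0,0,0],
    [0,0,0],
    [0,0,0],
    [0,0,0],
    [0,0,0],
    [0,0,0],
    [0,0,0],
    [0,0,0]
  ],
  "grip": [45,45,45,45,45,45,45,10,10,10],
  "grip_force": 40
}}

```text
time_s: 4.15
position: [619.1, -231.8, 12.2]
tcp_rot: [[0.903, 0.429, 0.003], [0.429, -0.903, -0.001], [0.002, 0.002, -1.0]]
ft_force: [0.3, -0.9, 4.6]
finger_gap: 0.209
```

Request:
{"op": "play_rows", "data": {
  "linear": [
    [0,0,0],
    [0,0,-20],
    [0,0,-70],
    [0,0,-130],
    [0,0,-190],
    [0,0,-192],
    [0,0,-192]
  ],
  "rotation": [
    [0,0,0],
    [0,0,0],
    [0,0,0],
    [0,0,0],
    [0,0,0],
    [0,0,0],
    [0,0,0]
  ],
  "grip": [10,10,10,10,10,10,10]
}}

```text
time_s: 5.03
position: [618.3, -231.6, 205.0]
tcp_rot: [[0.903, 0.429, 0.003], [0.429, -0.903, -0.002], [0.002, 0.003, -1.0]]
ft_force: [-0.2, 0.1, -1.3]
finger_gap: 0.212
```

Run:
```python
from h import *
s=ctrl.read_state(); print(s['time_s'],np.round(s['position'],1),np.round(s['q'],2),s['finger_gap'],np.round(s['ft_force'],1))
im=snap('wrist','w2')
for l in('spot','dolly','panel'):
    print(l,[(round(r['score'],2),np.round(r['point']).tolist()) for r in finder.spot_point('wrist',l)][:4])
```

```text
5.025 [ 618.3 -231.6  205. ] [ 0.4   0.44 -0.14  1.54  0.07  1.17 -0.89] 0.2117531216835335 [-0.2  0.1 -1.3]
spot [(0.88, [618.0, -229.0, 1.0]), (0.68, [615.0, -233.0, 213.0])]
dolly [(0.86, [617.0, -232.0, 195.0]), (0.61, [505.0, 9.0, 7.0])]
panel [(0.65, [616.0, -228.0, 3.0])]
```

View pics/w2.png

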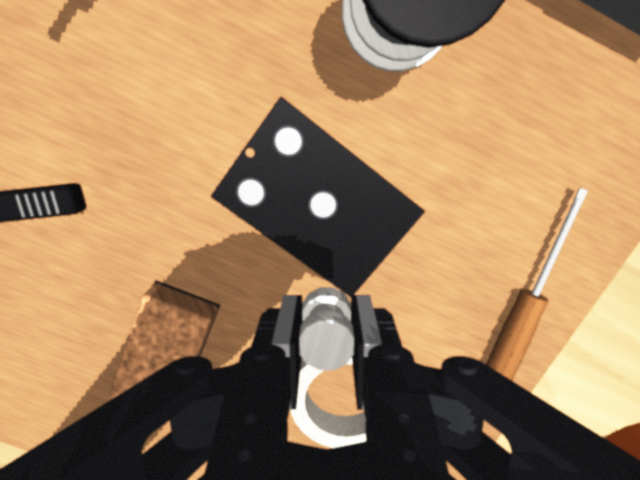

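The dolly is held between the fingers at (327,330), and the bare spot shows at (323,205). Now I'll carry it over the tin.

Request:
{"op": "play_rows", "data": {
  "linear": [
    [10,-57,-8],
    [21,-114,-8],
    [31,-171,-8],
    [42,-229,-8],
    [52,-287,-8],
    [63,-345,-8],
    [74,-403,-8],
    [84,-461,-8],
    [95,-519,-8],
    [104,-570,-8]
  ],
  "rotation": [
    [0,0,0],
    [0,0,0],
    [0,0,0],
    [0,0,0],
    [0,0,0],
    [0,0,0],
    [0,0,0],
    [0,0,0],
    [0,0,0],
    [0,0,0]
  ],
  "grip": [10,10,10,10,10,10,10,10,10,10]
}}

```text
time_s: 6.48
position: [465.5, 330.1, 209.3]
tcp_rot: [[0.903, 0.43, -0.002], [0.43, -0.903, -0.001], [-0.002, -0.0, -1.0]]
ft_force: [0.9, 0.4, 0.9]
finger_gap: 0.21
```

Request:
{"op": "play_rows", "data": {
  "linear": [
    [0,0,0],
    [0,0,0]
  ],
  "rotation": [
    [0,0,0],
    [0,0,0]
  ],
  "grip": [10,10]
}}

```text
time_s: 6.72
position: [465.3, 329.2, 208.1]
tcp_rot: [[0.903, 0.43, -0.004], [0.43, -0.903, -0.003], [-0.005, 0.001, -1.0]]
ft_force: [1.3, -0.3, 0.3]
finger_gap: 0.208
```

Run:
```python
from h import *
s=ctrl.read_state(); print(s['time_s'],np.round(s['position'],1),np.round(s['tcp_rot'],3).tolist(),np.round(s['q'],2),s['finger_gap'],np.round(s['ft_force'],1))
im=snap('wrist','w3')
for l in('tin','dolly'):
    print(l,[(round(r['score'],2),np.round(r['point']).tolist()) for r in finder.spot_point('wrist',l)][:4])
```

```text
6.725 [465.3 329.2 208.1] [[0.903, 0.43, -0.004], [0.43, -0.903, -0.003], [-0.005, 0.001, -1.0]] [-0.33  0.3  -0.44  1.75  0.14  1.13 -1.94] 0.20757613822921175 [ 1.3 -0.3  0.3]
tin [(0.72, [470.0, 337.0, 0.0]), (0.53, [466.0, 331.0, 198.0]), (0.51, [167.0, 314.0, -1.0]), (0.47, [605.0, 234.0, 1.0])]
dolly []
```

View pics/w3.png

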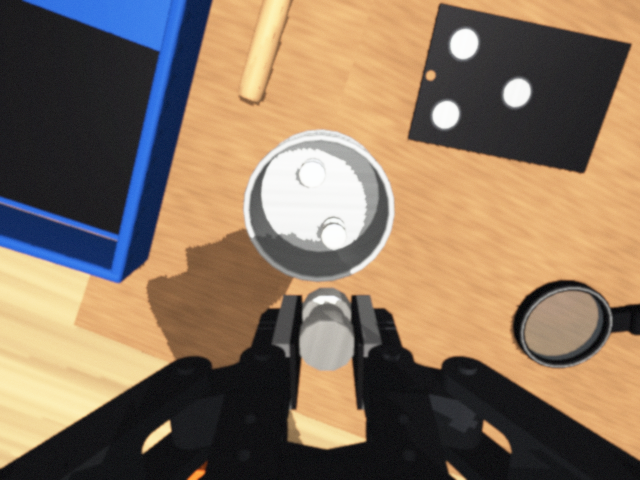

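The wrist view shows the tin rim centred at about (319,205), with the used dollies' tops at (312,174) and (333,236) and free floor to either side.

Run:
```python
from h import *
s=ctrl.read_state();R=np.array(s['tcp_rot']);p=np.array(s['position'])
for n,u,v,z in(('rim',319,205,60),('rimL',245,205,60),('rimR',393,205,60),('rimT',319,134,60),('rimB',319,279,60),('d1',312,174,31),('d2',333,236,31)):
    X=at('wrist',u,v,z);print(n,np.round(X,1),'tool',np.round(R.T@(X-p),1))
print('tcp px',proj('wrist',p))
# magnifier: lens ring centre and spot (saved picture w2 pose)
```

```text
rim [473.8 337.3  60. ] tool [ 11.1  -5.5 148.7]
rimL [451.7 384.1  60. ] tool [ 11.1 -57.2 148.7]
rimR [495.9 290.6  60. ] tool [ 11.1  46.3 148.8]
rimT [517.5 357.7  60. ] tool [ 59.4  -5.2 148.6]
rimB [423.2 313.8  60. ] tool [-44.6  -5.7 148.9]
d1 [487.1 349.9  31. ] tool [ 28.6 -11.1 177.7]
d2 [449.8 314.6  31. ] tool [-20.1   4.9 177.8]
tcp px [327.15859867 320.84327517]
```

Request:
{"op": "play_rows", "data": {
  "linear": [
    [6,4,0],
    [6,5,50],
    [6,5,100],
    [6,5,145],
    [6,5,170],
    [6,5,179],
    [6,5,180],
    [6,5,180]
  ],
  "rotation": [
    [0,0,-0.16],
    [0,0,-0.31],
    [0,0,-0.31],
    [0,0,-0.31],
    [0,0,-0.31],
    [0,0,-0.31],
    [0,0,-0.31],
    [0,0,-0.31]
  ],
  "grip": [10,10,10,10,10,10,10,10]
}}

```text
time_s: 7.88
position: [474.6, 326.0, 30.0]
tcp_rot: [[0.731, 0.682, -0.0], [0.682, -0.731, -0.001], [-0.001, 0.0, -1.0]]
ft_force: [-0.6, 0.4, 0.4]
finger_gap: 0.211
```

Request:
{"op": "play_rows", "data": {
  "linear": [
    [0,0,0],
    [0,0,0],
    [0,0,0],
    [0,0,-20],
    [0,0,-70],
    [0,0,-130],
    [0,0,-160],
    [0,0,-160]
  ],
  "rotation": [
    [0,0,0],
    [0,0,0],
    [0,0,0],
    [0,0,0],
    [0,0,0],
    [0,0,0],
    [0,0,0],
    [0,0,0]
  ],
  "grip": [34,34,34,34,34,34,34,34]
}}

```text
time_s: 8.88
position: [476.3, 327.9, 194.5]
tcp_rot: [[0.731, 0.682, 0.006], [0.682, -0.731, 0.003], [0.007, 0.002, -1.0]]
ft_force: [-0.2, 0.1, 0.2]
finger_gap: 0.401
```

Run:
```python
from h import *
s=ctrl.read_state(); print(s['time_s'],np.round(s['position'],1),np.round(s['tcp_rot'],3).tolist(),np.round(s['q'],2),s['finger_gap'],np.round(s['ft_force'],1))
im=snap('wrist','w4')
print([(round(r['score'],2),np.round(r['point']).tolist()) for r in finder.spot_point('wrist','tin')][:2])
cams.read_camera('scene')
for l in('magnifier','lens','handle'):
    print(l,[(round(r['score'],2),np.round(r['point']).tolist()) for r in finder.spot_point('scene',l)][:4])
```

```text
8.875 [476.3 327.9 194.5] [[0.731, 0.682, 0.006], [0.682, -0.731, 0.003], [0.007, 0.002, -1.0]] [-0.28  0.33 -0.49  1.75  0.17  1.1  -1.65] 0.40118104241653374 [-0.2  0.1  0.2]
[(0.57, [471.0, 336.0, 2.0])]
magnifier [(0.6, [452.0, 93.0, -5.0])]
lens [(0.62, [459.0, 86.0, 5.0])]
handle [(0.95, [502.0, 7.0, 7.0])]
```

View pics/w4.png

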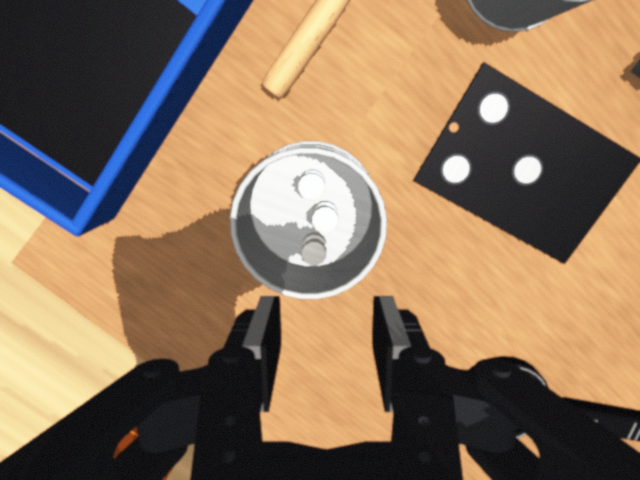

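All three dollies stand upright in the tin, at (311,184), (325,217) and (313,250). Next is the magnifier.

Request:
{"op": "play_rows", "data": {
  "linear": [
    [-25,31,0],
    [-50,62,0],
    [-75,93,0],
    [-100,124,0],
    [-125,155,0],
    [-150,186,0],
    [-175,217,0],
    [-190,236,0],
    [-197,244,0],
    [-197,244,0]
  ],
  "rotation": [
    [0,0,-0.16],
    [0,0,-0.32],
    [0,0,-0.48],
    [0,0,-0.64],
    [0,0,-0.8],
    [0,0,-0.96],
    [0,0,-1.12],
    [0,0,-1.26],
    [0,0,-1.32],
    [0,0,-1.32]
  ],
  "grip": [50,50,50,50,50,50,50,50,50,50]
}}

```text
time_s: 10.42
position: [495.8, 11.8, 188.5]
tcp_rot: [[-0.477, 0.879, -0.005], [0.879, 0.477, -0.002], [0.0, -0.005, -1.0]]
ft_force: [0.2, -0.8, -0.4]
finger_gap: 0.584
```

Run:
```python
from h import *
s=ctrl.read_state(); print(s['time_s'],np.round(s['position'],1),np.round(s['tcp_rot'],3).tolist(),np.round(s['q'],2),s['finger_gap'],np.round(s['ft_force'],1))
im=snap('wrist','w5')
for l in('magnifier','lens','handle'):
    print(l,[(round(r['score'],2),np.round(r['point']).tolist()) for r in finder.spot_point('wrist',l)][:4])
r=finder.regions_of('wrist','magnifier')
print(len(r),r and (r[0]['score'],r[0]['pixels'].sum()))
```

```text
10.425 [495.8  11.8 188.5] [[-0.477, 0.879, -0.005], [0.879, 0.477, -0.002], [0.0, -0.005, -1.0]] [ 0.36  0.19 -0.52  1.93  0.11  1.05  0.28] 0.5841282219691495 [ 0.2 -0.8 -0.4]
magnifier [(0.73, [454.0, 86.0, -1.0]), (0.28, [606.0, 233.0, -1.0])]
lens [(0.81, [455.0, 87.0, 7.0]), (0.49, [451.0, 87.0, -3.0])]
handle [(0.67, [505.0, 6.0, 9.0])]
1 (0.91, np.int64(16042))
```

View pics/w5.png

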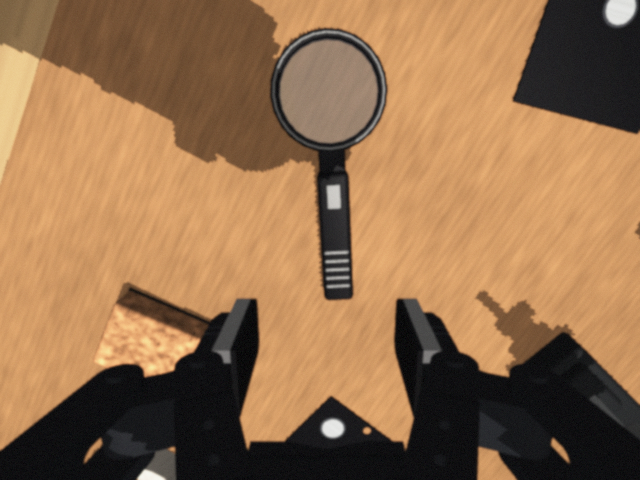

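The magnifier's rim centre is at about (329,90) and its handle runs from (333,172) to (339,297).

Run:
```python
from h import *
s=ctrl.read_state();R=np.array(s['tcp_rot']);p=np.array(s['position'])
im=cv2.imread('pics/w5.png');g=cv2.cvtColor(im,cv2.COLOR_BGR2GRAY)
for v in(160,195,230,262,285):
    row=g[v,305:375];k=np.where(row<60)[0];print(v,305+k.min(),305+k.max())
for n,u,v,z in(('L',329,90,14),('h1',333,174,20),('h2',339.5,297,20),('Ltop',329,29,14),('Lbot',329,151,14)):
    X=at('wrist',u,v,z);print(n,np.round(X,1),'tool',np.round(R.T@(X-p),1))
```

```text
160 318 344
195 318 348
230 320 349
262 322 350
285 323 351
L [455.9  91.7  14. ] tool [ 87.8   2.7 175.2]
h1 [486.6  42.   20. ] tool [ 29.4   5.7 169.2]
h2 [538.8 -41.5  20. ] tool [-68.9  11.4 169.2]
Ltop [437. 126.  14.] tool [126.9   2.7 175.2]
Lbot [476.3  54.6  14. ] tool [ 45.4   2.8 175.2]
```

Request:
{"op": "play_rows", "data": {
  "linear": [
    [4,7,40],
    [4,7,95],
    [4,7,140],
    [4,7,168],
    [4,7,180],
    [4,7,185],
    [4,7,186],
    [4,7,186]
  ],
  "rotation": [
    [0,0,-0.056],
    [0,0,-0.056],
    [0,0,-0.056],
    [0,0,-0.056],
    [0,0,-0.056],
    [0,0,-0.056],
    [0,0,-0.056],
    [0,0,-0.056]
  ],
  "grip": [50,50,50,50,50,50,50,50]
}}

```text
time_s: 11.68
position: [500.7, 20.3, 4.2]
tcp_rot: [[-0.529, 0.849, -0.001], [0.849, 0.529, -0.002], [-0.001, -0.002, -1.0]]
ft_force: [0.1, -0.2, 0.4]
finger_gap: 0.585
```

Run:
```python
from h import *
s=ctrl.read_state(); print(s['time_s'],np.round(s['position'],1),np.round(s['tcp_rot'],3).tolist(),np.round(s['ft_force'],1))
im=snap('wrist','w6')
g=cv2.cvtColor(im,cv2.COLOR_RGB2GRAY); print([proj('wrist',X) for X in([455.9,91.7,14],[486.6,42,20])])
```

```text
11.675 [500.7  20.3   4.2] [[-0.529, 0.849, -0.001], [0.849, 0.529, -0.002], [-0.001, -0.002, -1.0]] [ 0.1 -0.2  0.4]
[array([322.95586392,  73.73919158]), array([322.52222534, 269.96184732])]
```

View pics/w6.png

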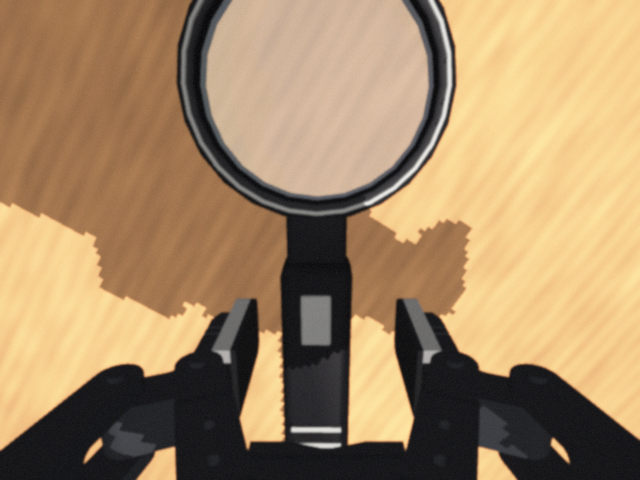

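The handle lies between the open jaws, about 3 mm left of centre, with the rim centre at (316,74). I'll centre on it and grip.

Request:
{"op": "play_rows", "data": {
  "linear": [
    [0,-3,2],
    [0,-3,3],
    [0,-3,3],
    [0,-3,3],
    [0,-3,3],
    [0,-3,3],
    [0,-3,3],
    [0,-3,3]
  ],
  "rotation": [
    [0,0,0],
    [0,0,0],
    [0,0,0],
    [0,0,0],
    [0,0,0],
    [0,0,0],
    [0,0,0],
    [0,0,0]
  ],
  "grip": [50,50,50,12,12,12,12,12],
  "grip_force": 90
}}

```text
time_s: 12.72
position: [498.2, 18.7, 1.5]
tcp_rot: [[-0.528, 0.849, -0.001], [0.849, 0.528, -0.002], [-0.001, -0.002, -1.0]]
ft_force: [-0.8, -0.8, 5.9]
finger_gap: 0.261
```

Request:
{"op": "play_rows", "data": {
  "linear": [
    [0,0,-5],
    [0,0,-25],
    [0,0,-70],
    [0,0,-120],
    [0,0,-150],
    [0,0,-150],
    [0,0,-150]
  ],
  "rotation": [
    [0,0,0],
    [0,0,0],
    [0,0,0],
    [0,0,0],
    [0,0,0],
    [0,0,0],
    [0,0,0]
  ],
  "grip": [12,12,12,12,12,12,12]
}}

```text
time_s: 13.6
position: [497.3, 18.8, 150.4]
tcp_rot: [[-0.528, 0.849, -0.003], [0.849, 0.528, -0.003], [-0.001, -0.004, -1.0]]
ft_force: [-0.4, -1.0, -1.5]
finger_gap: 0.261
```

Run:
```python
from h import *
s=ctrl.read_state(); print(s['time_s'],np.round(s['position'],1),np.round(s['tcp_rot'],3).tolist(),np.round(s['q'],2),np.round(s['ft_force'],1),np.round(s['wrist_torque'],2),s['finger_gap'])
im=snap('wrist','w7')
for c in('wrist','scene','side'):
  if c!='wrist': cams.read_camera(c)
  for l in('lens','handle'):
    print(c,l,[(round(r['score'],2),np.round(r['point']).tolist()) for r in finder.spot_point(c,l)][:3])
```

```text
13.6 [497.3  18.8 150.4] [[-0.528, 0.849, -0.003], [0.849, 0.528, -0.003], [-0.001, -0.004, -1.0]] [ 0.35  0.24 -0.54  1.97  0.16  0.97  0.29] [-0.4 -1.  -1.5] [-0.03  0.01  0.02] 0.2608953974721882
wrist lens [(0.65, [456.0, 88.0, 157.0])]
wrist handle [(0.88, [503.0, 10.0, 158.0])]
scene lens [(0.63, [458.0, 90.0, 155.0])]
scene handle [(0.83, [503.0, 11.0, 159.0]), (0.3, [619.0, -228.0, 1.0])]
side lens [(0.81, [451.0, 88.0, 157.0]), (0.51, [744.0, -22.0, -2.0])]
side handle [(0.83, [503.0, 10.0, 162.0])]
```

The magnifier is lifted level, with force −1.5 N, its weight. Next I'll refine the scriber and spot positions.

Run:
```python
from h import *
import h
a=cv2.imread('pics/scene0.png')[300:325,285:310]; b=cv2.imread('pics/side0.png')[210:235,365:390]
c=np.hstack([cv2.resize(x,(400,400),interpolation=cv2.INTER_NEAREST) for x in(a,b)]);cv2.imwrite('pics/scr2.png',c)
S=dict(position=[618.3,-231.6,205.],tcp_rot=[[.903,.429,.003],[.429,-.903,-.002],[.002,.003,-1]])
class C: read_state=staticmethod(lambda:S)
h.ctrl=C
im=cv2.imread('pics/w2.png');g=cv2.cvtColor(im,cv2.COLOR_BGR2GRAY)[185:225,300:345]
n,l,st,ce=cv2.connectedComponentsWithStats((g>130).astype(np.uint8)); 
for i in range(1,n): u,v=ce[i]+[300,185]; print(st[i],u,v,at('wrist',u,v,3))
```

```text
[ 10   7  27  26 551] 322.68058076225043 204.4682395644283 [ 617.49310469 -230.3248298     3.        ]
```

View pics/scr2.png

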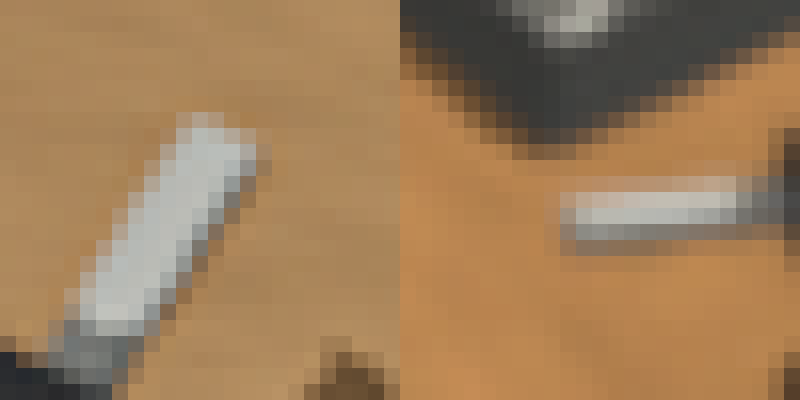

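The crop shows the top edge of the scriber tip at about (298.4,307.9) in the scene camera and (375,222.5) in the side camera.

Run:
```python
from h import *
for a,b in(((298.4,307.9),(375,222.5)),((298.4,308.4),(375,223.2))):
    A,B=ray('scene',*a),ray('side',*b);X=tri(A,B);print(X,proj('scene',X)-a,proj('side',X)-b)
# bias check of same cameras on known: dolly top (z 31) & panel spot via finder regions
cams.read_camera('scene');cams.read_camera('side')
for l in('spot','scriber','paint_can','tester'):
  for c in('scene','side'):
    print(c,l,[(round(r['score'],2),np.round(r['point'],1).tolist()) for r in finder.spot_point(c,l)][:3])
```

```text
[670.8947908   -1.08111196  99.08243748] [ 0.03385005 -0.02407289] [0.02528849 0.01165813]
[670.78934336  -1.32928436  96.70011985] [-0.02950431  0.02096898] [-0.02206007 -0.01016227]
scene spot [(0.66, [613.7, -229.2, 4.0])]
side spot [(0.62, [614.0, -232.2, 3.5]), (0.37, [741.0, -20.3, 1.7])]
scene scriber [(0.57, [669.8, 0.7, 96.2])]
side scriber [(0.67, [667.1, -2.5, 96.8])]
scene paint_can [(0.89, [694.0, 339.5, 0.3])]
side paint_can [(0.77, [694.1, 343.2, 0.8]), (0.47, [618.1, 428.7, -0.3])]
scene tester [(0.77, [774.3, -214.1, 1.9]), (0.67, [436.1, -157.6, -4.7]), (0.54, [457.6, 88.7, 156.6])]
side tester [(0.68, [613.9, -227.9, -1.2]), (0.56, [768.6, -213.9, 0.1])]
```

Request:
{"op": "play_rows", "data": {
  "linear": [
    [-16,-6,0],
    [-36,-14,0],
    [-58,-22,0],
    [-82,-31,0],
    [-106,-40,0],
    [-130,-50,0],
    [-154,-59,0],
    [-176,-67,0],
    [-194,-74,0],
    [-205,-78,0]
  ],
  "rotation": [
    [0,0,0.12],
    [0,0,0.28],
    [0,0,0.45],
    [0,0,0.62],
    [0,0,0.79],
    [0,0,0.96],
    [0,0,1.13],
    [0,0,1.3],
    [0,0,1.44],
    [0,0,1.52]
  ],
  "grip": [12,12,12,12,12,12,12,12,12,12]
}}

```text
time_s: 15.8
position: [540.5, -197.5, 151.9]
tcp_rot: [[0.823, 0.568, -0.001], [0.568, -0.823, -0.003], [-0.003, 0.002, -1.0]]
ft_force: [0.4, 0.7, -0.6]
finger_gap: 0.263
```

```bash
cat > goto.py <<'E'
from h import *
import sys
from scipy.spatial.transform import Rotation as Ro
t=np.array(list(map(float,sys.argv[1:4])));ang=np.radians(float(sys.argv[4]))
s=ctrl.read_state();R=np.array(s['tcp_rot']);p=np.array(s['position'])
x=np.array([np.cos(ang),np.sin(ang),0]);z=np.array([0,0,-1.]);D=np.c_[x,np.cross(z,x),z]
print(s['time_s'],np.round(p,1),np.round(R,3).tolist(),np.round(s['q'],2),s['finger_gap'],np.round(s['ft_force'],1))
print('lin',np.round(R.T@(t-p),1),'rot',np.round(Ro.from_matrix(R.T@D).as_rotvec(),3))
E
python3 goto.py 540.5 -201.5 90.3 -20
```

```text
15.8 [ 540.5 -197.5  151.9] [[0.823, 0.568, -0.001], [0.568, -0.823, -0.003], [-0.003, 0.002, -1.0]] [ 0.42  0.34 -0.18  1.8   0.07  1.   -0.76] 0.26310847386694375 [ 0.4  0.7 -0.6]
lin [-2.1  3.2 61.6] rot [0.003 0.002 0.953]
```

Request:
{"op": "play_rows", "data": {
  "linear": [
    [-1,1,0],
    [-1,2,5],
    [-2,3,15],
    [-2,3,25],
    [-2,3,32],
    [-2,3,36],
    [-2,3,36],
    [-2,3,36]
  ],
  "rotation": [
    [0,0,0.14],
    [0,0,0.3],
    [0,0,0.47],
    [0,0,0.64],
    [0,0,0.8],
    [0,0,0.92],
    [0.003,0.002,0.953],
    [0.003,0.002,0.953]
  ],
  "grip": [12,12,12,12,12,12,12,12]
}}

```text
time_s: 16.8
position: [540.6, -201.3, 116.0]
tcp_rot: [[0.94, -0.341, 0.001], [-0.341, -0.94, 0.0], [0.001, -0.0, -1.0]]
ft_force: [-0.2, -0.5, -1.7]
finger_gap: 0.256
```

```bash
python3 goto.py 540.5 -201.5 90.3 -20
python3 - <<'E'
from h import *
snap('wrist','w8')
for c in('wrist','scene','side'):
  if c!='wrist': cams.read_camera(c)
  for l in('lens','handle','spot','scriber'):
    print(c,l,[(round(r['score'],2),np.round(r['point'],1).tolist()) for r in finder.spot_point(c,l)][:3])
E
```

```text
16.8 [ 540.6 -201.3  116. ] [[0.94, -0.341, 0.001], [-0.341, -0.94, 0.0], [0.001, -0.0, -1.0]] [ 0.28  0.38  0.    1.84 -0.    0.92 -1.64] 0.2558086975372497 [-0.2 -0.5 -1.7]
lin [-0.1  0.3 25.7] rot [-0.    -0.001  0.001]
wrist lens [(0.64, [618.9, -230.2, 122.8]), (0.49, [617.6, -230.3, 109.4])]
wrist handle [(0.71, [525.7, -193.2, 126.2])]
wrist spot []
wrist scriber []
scene lens [(0.86, [618.2, -229.8, 120.2]), (0.57, [435.9, -157.0, -3.5])]
scene handle [(0.83, [524.8, -195.8, 123.3])]
scene spot [(0.62, [614.0, -228.1, 2.3])]
scene scriber [(0.74, [667.4, -1.6, 98.9])]
side lens [(0.78, [617.5, -226.5, 123.0])]
side handle [(0.9, [524.0, -195.6, 124.3])]
side spot [(0.61, [617.0, -231.9, 5.6])]
side scriber [(0.18, [743.4, -19.0, -0.3]), (0.17, [467.1, -321.5, -1.2])]
```

View pics/w8.png

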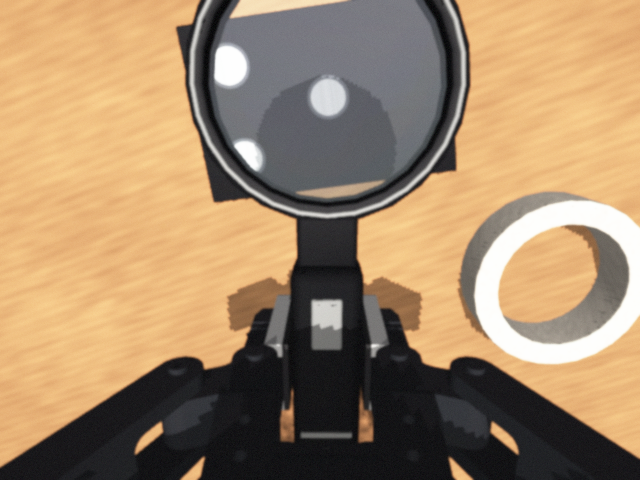

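Through the lens the bare spot is at about (328,97). The rim spans columns 187–469 with its lower edge at row 218. I'll compute the offset.

Run:
```python
from h import *
s=ctrl.read_state();R=np.array(s['tcp_rot']);p=np.array(s['position'])
g=cv2.cvtColor(cv2.imread('pics/w8.png'),cv2.COLOR_BGR2GRAY)[75:120,300:355]
n,l,st,ce=cv2.connectedComponentsWithStats((g>170).astype(np.uint8));i=1+np.argmax(st[1:,4]);u,v=ce[i]+[300,75]
print('spot px',u,v); X=at('wrist',u,v,3);print('spot',X,R.T@(X-p))
for n,u,v in(('L',187,75),('R',469,75),('B',328,218)):
    for z in(128.7,):
        Y=at('wrist',u,v,z);print(n,Y,R.T@(Y-p))
```

```text
spot px 327.6816443594646 96.67877629063098
spot [ 617.0799108  -229.11134228    3.        ] [8.14391027e+01 3.21431573e-02 1.12922637e+02]
L [ 632.94195138 -192.13540193  128.7       ] [ 83.71882868 -40.18961673 -12.76080456]
R [ 605.57412591 -267.22858312  128.7       ] [ 83.72216518  39.73524004 -12.79231424]
B [ 580.01249421 -215.44881353  128.7       ] [ 41.9737435   -0.15975758 -12.78972027]
```

Request:
{"op": "play_rows", "data": {
  "linear": [
    [-1,0,8],
    [-1,0,17],
    [-1,0,23],
    [-1,0,25.5],
    [-1,0,25.5],
    [-1,0,25.5],
    [-1,0,25.5],
    [-1,0,25.5]
  ],
  "rotation": [
    [0,0,0],
    [0,0,0],
    [0,0,0],
    [0,0,0],
    [0,0,0],
    [0,0,0],
    [0,0,0],
    [0,0,0]
  ],
  "grip": [12,12,12,12,12,12,12,12]
}}

```text
time_s: 18.55
position: [539.7, -200.9, 90.6]
tcp_rot: [[0.94, -0.342, 0.001], [-0.342, -0.94, 0.0], [0.001, -0.0, -1.0]]
ft_force: [-0.9, -0.3, -1.0]
finger_gap: 0.258
```

```bash
python3 goto.py 539.5 -201.2 90.5 -20
python3 - <<'E'
from h import *
im=snap('wrist','w9');sc=snap('scene','s9');sd=snap('side','d9')
for c in('wrist','scene','side'):
  for l in('lens','handle','scriber','tin'):
    print(c,l,[(round(r['score'],2),np.round(r['point'],1).tolist()) for r in finder.spot_point(c,l)][:2])
g=cv2.cvtColor(im,cv2.COLOR_RGB2GRAY)[60:130,290:365]
n,l,st,ce=cv2.connectedComponentsWithStats((g>170).astype(np.uint8));i=1+np.argmax(st[1:,4]);u,v=ce[i]+[290,60]
s=ctrl.read_state();R=np.array(s['tcp_rot']);p=np.array(s['position'])
X=at('wrist',u,v,3);print('spot',st[i],X,R.T@(X-p))
a=sc[150:420,130:530]
cv2.imwrite('pics/fin.png',cv2.resize(a,(800,540))[:,:,::-1])
E
```

```text
18.55 [ 539.7 -200.9   90.6] [[0.94, -0.342, 0.001], [-0.342, -0.94, 0.0], [0.001, -0.0, -1.0]] [ 0.28  0.41  0.    1.86 -0.    0.87 -1.64] 0.25827920697643203 [-0.9 -0.3 -1. ]
lin [-0.1  0.3  0.1] rot [-0.    -0.001 -0.   ]
wrist lens [(0.89, [613.4, -230.6, 96.0])]
wrist handle [(0.67, [524.8, -197.6, 101.7])]
wrist scriber []
wrist tin []
scene lens [(0.75, [617.6, -229.0, 96.8]), (0.53, [758.9, 176.0, 1.7])]
scene handle [(0.64, [526.1, -194.2, 99.3])]
scene scriber [(0.87, [671.6, -3.2, 96.2])]
scene tin [(0.97, [165.1, 312.9, -0.4]), (0.74, [474.3, 326.9, 16.4])]
side lens [(0.75, [614.0, -232.0, 97.0])]
side handle [(0.92, [524.0, -193.1, 102.4])]
side scriber [(0.48, [438.0, -155.1, 1.2])]
side tin [(0.83, [167.6, 309.2, -0.0]), (0.68, [465.5, 331.0, -1.0])]
spot [  18   13   40   42 1315] [ 617.03191641 -229.00603779    3.        ] [ 8.23934098e+01 -1.40989608e-02  8.73983808e+01]
```

View pics/fin.png

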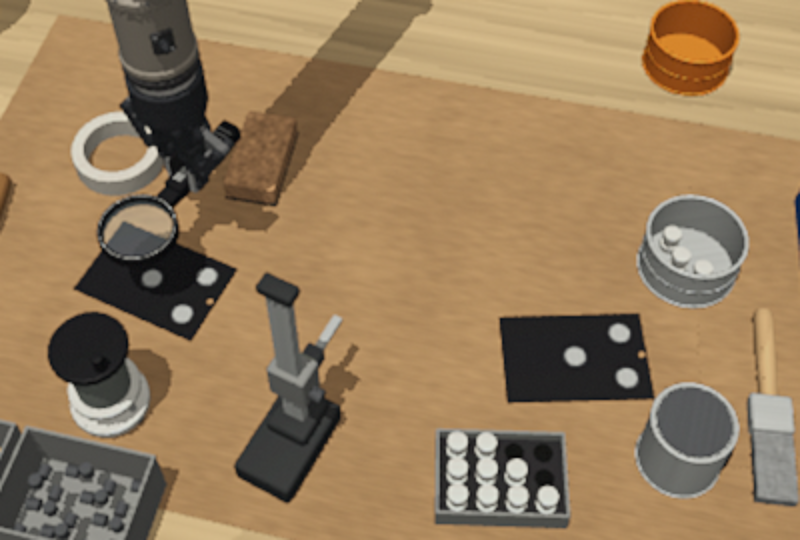

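The final view shows the magnifier held over the left panel, all three dollies in the tin, and the gauge and everything else undisturbed. Handing in.

```bash
python3 -c "
from h import *
print(np.abs(ctrl.read_state()['joint_velocities']).max(), job.hand_in())"
```

```text
the job is handed in; nothing more can be done
0.0009066645685036985 None
```

The job is handed in after 18.6 s of robot time. The dolly is in the steel tin, standing upright beside the two used ones. The magnifier is held over the bare spot by the gripper alone. No verdict came back.

**Last checks**

| Check | Result |
|---|---|
| Centring | The wrist camera puts the spot within about 1 mm of the lens centre (82.4 mm ahead of the tool centre, against about 83 mm for the lens). |
| Height | The network puts the lens centre at 96.0, 96.8 and 97.0 mm. My two-view measurement puts the scriber's top edge at 97–99 mm, so its middle is at about 96 mm. The network's scriber readings ranged from 93 to 99 mm. |
| Level | The tool is vertical to within about 0.001 rad. |
| Steadiness | The arm was at rest (joint speed below 0.001 rad/s), and the wrist showed only about the magnifier's own weight. |
| Rest of the bench | In the last scene picture the gauge and everything else in view look undisturbed; I checked this by eye only. |

**What disagreed:**
- **Lens position:** two of the three network readings put the lens 3–4 mm nearer the robot than the wrist measurement. That is within the network's stated accuracy, so I kept the wrist value.
- **Focal height:** given the spread in the scriber readings, the height is sure only to about 2 mm.

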